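Align the filter-cover fastener and hold the cover on its seal

ROBOT

A 7-joint arm with a two-finger parallel gripper is mounted at the origin on the work surface. World frame = base frame: x ahead of the robot, y to its left, z up, the work surface at z = 0. Lengths are in m, angles in rad, forces in N, time in s.
With the tool pointing down it reaches from about 0.4 to 0.85 m from the base axis. Payload 4.5 kg.
Tool frame: the origin (TCP) lies on the centre line of the jaws, within the pads' length; the fingertips stand 8 mm ahead of it and the grasp point (between the pads) lies 11 mm behind it; z points along the fingers, x is the direction in which the jaws open and shut, and the axes are right-handed (so a half turn about z gives the same grasp; the last joint's range is limited). The gripper opens to 88 mm and grips with 3 to 60 N. Pads are 18 mm wide; open, the fingers measure 123 mm over their backs; the gripper's body (75 mm by 187 mm) begins 45 mm behind the grasp point.
Start: joints at [-1.247, 0.689, -0.195, 1.565, 0.157, 0.902, -0.215], TCP at [0.179, 0.599, 0.247] pointing down, gripper open.
Joint ranges: [-3.01, 3.01], [-0.46, 2.08], [-1.47, 1.51], [0.13, 2.56], [-1, 4.14], [0.04, 2.09], [-2.66, 2.66]. Speed limits (rad/s): [2.57, 2.57, 3.14, 3.14, 3.14, 3.14, 3.14].

INTERFACE

Orientations are given as a unit quaternion [x, y, z, w].
In Python, from plant import get_state, snapshot, finish_job, boxes_of, pinpoint gives the robot as it stands.
- The arm moves only by the shell command python3 -m creep 'ROWS' [FORCE]. ROWS is JSON, a list of rows, each an object with "hand": the finger opening in m, from 0 to 0.0881; "slide": the shift along the tool's x, y, z in m, a list of three; "turn": the turn about the tool's z in degrees. A call has 1 to 5 rows; each row shifts and turns the commanded pose from where the row before left it, along the tool's axes as they then stand; what a row does not reach is not made up. A row lasts 1/8 s, in which the tool goes at most 62.5 mm and 10.7 degrees, less where a joint would pass 70% of its speed; a pose out of reach is approached as far as the arm can. A call is refused whole if a number of a shift passes 0.0625 or a number of a turn 10.7, either way. A call with a gripper value outside its range is refused whole. The fingers move at their own pace and stop on an object; FORCE is the grip in N (left out, the last holds). Time passes only in rows, so rows that do not move let the fingers close. It gives the time, the measured TCP pose, the force and the opening at its end, in the units of the state.
- get_state(): the state, without advancing time (a new reading comes with each control period).
- snapshot(name): name is "scene" or "side" or "wrist"; returns a dict with "frame" (480x640x3 uint8, red, green, blue), "depth" (480x640 float32, m along the optical axis (not along the pixel's ray), 0 where there is no reading), "mtx" (3x3 intrinsics, pixels), "camera_from_world" (4x4, takes a point from world to camera coordinates). Camera axes: x right, y down, z forward; pixel columns grow to the right and rows downward; lengths in m; the calibration is good to about 2 mm. A picture is of the moment at which its call begins.
- finish_job(): hands the job in, once; it reports no verdict.
Trained networks look in a picture, given as the dict that the camera call returned (one of the last four; its "shot" number tells which), for a name from the list of things; names that differ only in an ending like _2 or _b are one class to them, and where a whole thing is asked for, a point or a joint stands for the part that bears it (a point fixed in the world has none). Each returns a list of dicts, best first, with "conf" (0 to 1); they miss things now and then, are a little off and sometimes report something else, mostly with a low value. They report only what shows in the picture. A call takes as long as a camera call.
- boxes_of(target, picture): "uv" ([column, row] in pixels, amid what is visible of it).
- pinpoint(target, picture): "uv" ([column, row] in pixels: a listed point, or the origin of a listed thing).
The state is a dict: "clock": time; "q": joint angles; "qd": joint speeds; "joint_torque": joint torques, N m; "tool_pos": TCP position; "eef_rot": TCP orientation; "contact_force": force on the tool from outside, world axes, zero at the start; "moment": the same for the moment, N m; "opening": opening from 0.0 (shut) to 1.0 (fully open).
Only numpy, scipy, OpenCV 4.12 (cv2) and the standard library are available. Lean on these libraries where they do the work, as an engineer would, in place of code of your own. Each camera call takes 0.05 s, during which the arm holds its last target.

TASK

The filter cover on top of the clinic's suction pump is sitting proud on its springy seal. Turn its black quarter-turn fastener until the white slot line lines up with the two orange marks, then press the cover all the way down against its frame and finish while still holding it down, so that the seal can be checked. Leave the bottle, the jar and the steel dish where they stand.

Things in the scene. Friction and masses are not known exactly. Their poses are not given: they have to be found in the camera images.
- pump: White bench-top suction pump, fixed, 220 (x) x 300 (y) x 100 mm high, with an aluminium frame (top at 104 mm) on its deck round a grey cover of 150 (x) x 210 (y) x 6 mm. Origin: centre of its underside, on the counter. x points from its front (gauge, green switch, vents) to its back, y along its long side, z up. It carries the cover and the fastener.
- cover (a joint): Downward travel of the grey cover, m: 0 = 6 mm proud of the frame, 0.006 = against the frame. It slides straight down only; top face 116 mm above the counter when up, 110 when down. The seal springs it up again when let go: 2 N starts it, 5 to 6 N holds it fully down. A key under the fastener blocks it after 1 mm unless the slot is within about 0.18 rad of aligned.
- fastener (a joint): Angle of the quarter-turn fastener, rad, growing clockwise seen from above, range -0.1 to 2.3, no click or stop where aligned. At 0 its wing and slot line lie along the pump's x axis; at 1.571 along the pump's y axis, in line with the two orange marks (aligned). Starts at 0.2 to 0.85. It turns stiffly (0.05 N m) and stays where left.
- fastener_grip (a point): On the fastener's turning axis (pump x 0, y +50 mm) at grip height, 28 mm above the cover; x axis along the wing. A steel disc (42 mm across, top 5 mm above the cover) bears a black upright wing 38 mm long, 12 mm thick, top 37 mm above the cover, white slot line along its top; pinch it across the 12 mm. Orange marks: 25 to 45 mm either side of the axis along pump y.
- press_pad (a point): Centre of the ribbed pad (60 x 56 mm) on the top face of the cover, at pump x 0, y -50 mm: a good place to push down. It moves with the cover. Axes as the pump's.
- soap: White bottle with a blue cap, 64 mm across, 150 mm tall, loose, beside the pump. Origin: centre of its underside. Leave alone.
- jar: Clear specimen jar with an orange lid, 52 mm across, 60 mm tall, loose, beside the pump. Origin: centre of its underside. Leave alone.
- dish: Shallow stainless instrument dish, 90 x 160 x 25 mm, loose, behind the pump (farther from the robot). Origin: centre of its underside. Leave alone.

How it is judged:
By the outcome, as a careful person would: the job done as asked, in the order asked, and still so for the second after the job is handed in, while the arm keeps its last pose, push and grip.
It also fails if it takes over 35 s, if anything falls off the work surface, if the arm or the gripper's body presses on something with over 40 N, if the wrist force passes 120 N, or if a joint passes its speed limit or range.

## Working session

There is one attempt and no reset: what is moved stays moved. The work goes in short steps, Python scripts to look and compute and a shell command to move; the robot and the scene stay as the last step left them, time stands still between calls to the robot, and variables do not carry over. Pictures are saved under pics/ and viewed, and the job is handed in when it is done.

```bash
ls; mkdir -p pics
python3 - <<'E'
from plant import *
import cv2,numpy as np
s=get_state(); print({k:(np.round(v,3).tolist() if not isinstance(v,float) else v) for k,v in s.items()})
for n in ("scene","side","wrist"):
    p=snapshot(n); cv2.imwrite(f"pics/{n}0.png",p["frame"][:,:,::-1])
    K=p["mtx"];T=np.linalg.inv(p["camera_from_world"])
    print(n,"cam at",T[:3,3].round(3))
    for t in ("pump","fastener_grip","press_pad","soap","jar","dish"):
        for r in pinpoint(t,p)[:1]:
            u,v=r["uv"];ui,vi=int(round(u)),int(round(v))
            if not(0<=ui<640 and 0<=vi<480): print(t,r);continue
            d=p["depth"][vi,ui]; c=np.linalg.inv(K)@[u,v,1]*d
            print(t,np.round(r["uv"],1),round(r["conf"],2),"depthpt",(T@[*c,1])[:3].round(3))
E
```

```text
pics
{'clock': 0.0, 'q': [-1.247, 0.69, -0.195, 1.566, 0.157, 0.903, -0.215], 'qd': [-0.001, -0.001, -0.0, 0.001, 0.001, 0.0, -0.001], 'joint_torque': [0.0, -52.756, -1.267, -15.342, -0.053, 0.007, 0.0], 'tool_pos': [0.178, 0.598, 0.246], 'eef_rot': [0.802, 0.598, -0.001, 0.001], 'contact_force': [0.055, -0.779, 0.305], 'moment': [-0.007, -0.03, 0.048], 'opening': 0.9965119970314674}
scene cam at [1.153 0.106 0.773]
pump [374.1 255.9] 0.81 depthpt [0.576 0.161 0.1  ]
fastener_grip [402.1 216.7] 0.79 depthpt [0.51  0.214 0.151]
press_pad [356.7 212.9] 0.71 depthpt [0.469 0.123 0.117]
soap [488.  273.9] 0.67 depthpt [0.552 0.409 0.034]
jar [283.9 222.5] 0.8 depthpt [ 0.416 -0.051  0.022]
dish [371.7 319.6] 0.79 depthpt [0.665 0.164 0.003]
side cam at [ 0.454 -0.859  0.773]
pump [283.9 245.4] 0.68 depthpt [0.482 0.03  0.101]
fastener_grip [286.4 186. ] 0.49 depthpt [0.5   0.21  0.151]
press_pad [276.9 218.5] 0.66 depthpt [0.471 0.115 0.118]
soap [291.7 194. ] 0.94 depthpt [0.512 0.202 0.132]
jar [246.1 306.2] 0.92 depthpt [ 0.392 -0.084  0.028]
dish [350.  239.7] 0.67 depthpt [0.662 0.168 0.002]
wrist cam at [0.11  0.62  0.385]
```

View pics/scene0.png

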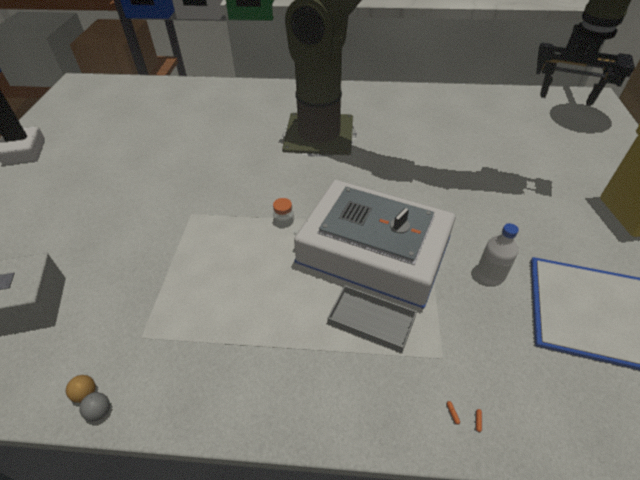

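View pics/side0.png

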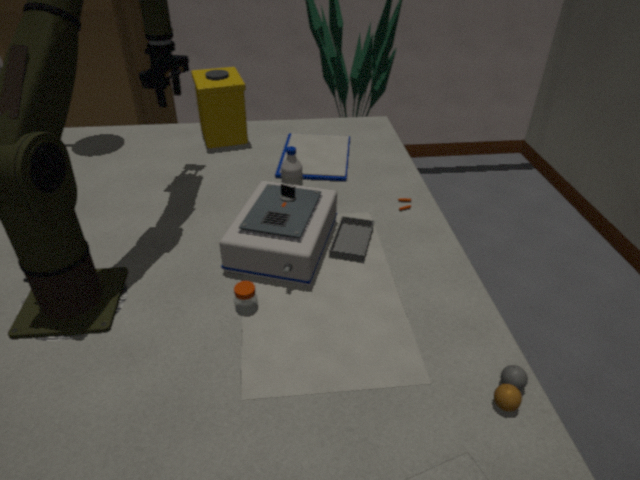

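The scene view shows the pump around (375,240), its fastener at (402,217) and the pad at (356,213). The bottle is at (497,255), the jar at (283,212) and the dish at (372,318). Next I'll fit the pump pose and wing angle from depth.

```bash
cat > h.py <<'E'
from plant import *
import cv2,numpy as np
def cloud(p):
    d=p["depth"].astype(float);K=p["mtx"];T=np.linalg.inv(p["camera_from_world"])
    v,u=np.mgrid[:480,:640]
    c=np.stack([(u-K[0,2])/K[0,0]*d,(v-K[1,2])/K[1,1]*d,d],-1)
    w=c@T[:3,:3].T+T[:3,3]; w[d<=0]=np.nan
    return w
E
python3 - <<'E'
from h import *
for n in ("scene","side"):
    p=snapshot(n);w=cloud(p)
    reg=(w[...,0]>.33)&(w[...,0]<.72)&(w[...,1]>-.02)&(w[...,1]<.36)
    for lo,hi in((.09,.125),(.108,.122)):
        q=w[reg&(w[...,2]>lo)&(w[...,2]<hi)]
        r=cv2.minAreaRect(q[:,:2].astype(np.float32)*1000); print(n,lo,hi,len(q),np.round(r[0],1),np.round(r[1],1),round(r[2],1),np.median(q[:,2]).round(4))
    q=w[reg&(w[...,2]>.128)&(w[...,2]<.17)]
    r=cv2.minAreaRect(q[:,:2].astype(np.float32)*1000); print("wing",len(q),np.round(r[0],1),np.round(r[1],1),round(r[2],1),q[:,2].max())
    f=p["frame"].astype(int)
    m=reg&(f[...,0]>f[...,2]*1.6)&(f[...,0]>100)&(w[...,2]>.1)
    k,l=cv2.connectedComponents(m.astype(np.uint8))
    for i in range(1,k):
        if (l==i).sum()>4: print("orange",w[l==i].mean(0).round(4),(l==i).sum())
    # bottle / jar
    for nm,b in(("soap",(.4,.6,.28,.48)),("jar",(.32,.5,-.15,0.02))):
        g=(w[...,0]>b[0])&(w[...,0]<b[1])&(w[...,1]>b[2])&(w[...,1]<b[3])&(w[...,2]>.02)
        if g.any(): print(nm,np.nanmin(w[g],0).round(3),np.nanmax(w[g],0).round(3))
    x,y=(402,216) if n=="scene" else (287,190)
    cv2.imwrite(f"pics/crop_{n}.png",cv2.resize(p["frame"][y-50:y+50,x-70:x+70,::-1],None,fx=5,fy=5,interpolation=2))
E
```

```text
scene 0.09 0.125 10028 [486.1 166.7] [299. 223.] 70.0 0.1028
scene 0.108 0.122 4748 [485.2 166.6] [210.1 153.1] 69.7 0.1153
wing 175 [503.1 213.7] [12.4 39.6] 54.9 0.15407986556628384
orange [0.4898 0.1805 0.1162] 27
orange [0.5139 0.2463 0.1158] 29
soap [0.414 0.28  0.02 ] [0.599 0.459 0.152]
jar [ 0.366 -0.081  0.02 ] [0.5   0.02  0.101]
side 0.09 0.125 5943 [485.5 161.5] [302.2 219.9] 69.6 0.1037
side 0.108 0.122 2723 [486.1 164.4] [214.1 151.6] 69.9 0.1163
wing 156 [502.2 210.1] [15.6 39.5] 55.8 0.15478488734207296
orange [0.4897 0.1786 0.1173] 11
soap [0.416 0.28  0.036] [0.583 0.441 0.153]
jar [ 0.365 -0.087  0.02 ] [0.5   0.02  0.103]
```

The pump yaw is −20°, with its centre at (0.4855, 0.166). That puts the fastener axis at (0.5026, 0.213) and the pad at (0.468, 0.119). The wing lies along −35° in world, so the fastener angle is about 0.26 rad and needs about 75° clockwise. I'll move over it at height first.

```bash
python3 -m creep '[{"hand":0.05,"slide":[-0.0276,0.042,0],"turn":0},{"hand":0.05,"slide":[-0.0276,0.042,0],"turn":0},{"hand":0.05,"slide":[-0.0276,0.042,0],"turn":0},{"hand":0.05,"slide":[-0.0276,0.042,0],"turn":0},{"hand":0.05,"slide":[-0.0276,0.042,0],"turn":0}]' 20
python3 -m creep '[{"hand":0.05,"slide":[-0.0276,0.042,0],"turn":0},{"hand":0.05,"slide":[-0.0276,0.042,0],"turn":0},{"hand":0.05,"slide":[-0.0276,0.042,0],"turn":0},{"hand":0.05,"slide":[-0.0276,0.042,0],"turn":0},{"hand":0.05,"slide":[-0.0276,0.042,0],"turn":0}]'
python3 -m creep '[{"hand":0.05,"slide":[0,0,0],"turn":9.2},{"hand":0.05,"slide":[0,0,0],"turn":9.2},{"hand":0.05,"slide":[0,0,0],"turn":0}]'
cat >> h.py <<'E'
def togo(x,y,z,ang=None):
    s=get_state();from scipy.spatial.transform import Rotation as R
    r=R.from_quat(s["eef_rot"]).as_matrix();a=np.degrees(np.arctan2(r[1,0],r[0,0]))
    print("pos",np.round(s["tool_pos"],4),"xang",a.round(2),"zax",r[:,2].round(3),"slide",(r.T@(np.array([x,y,z])-s["tool_pos"])).round(4),"turn",None if ang is None else round(a-ang,2),"F",np.round(s["contact_force"],2),"M",np.round(s["moment"],3),"q",np.round(s["q"],2),"op",round(s["opening"],3),"t",s["clock"])
E
python3 -c "
from h import *
togo(.5026,.213,.135,55)
p=snapshot('wrist');cv2.imwrite('pics/w1.png',p['frame'][:,:,::-1])
w=cloud(p)
q=w[(w[...,2]>.13)&(w[...,2]<.16)&(abs(w[...,0]-.5026)<.03)&(abs(w[...,1]-.213)<.03)]
print(len(q),cv2.minAreaRect(q[:,:2].astype(np.float32)*1000))"
```

```text
clock: 1.78
tool_pos: [0.3415, 0.4055, 0.2469]
eef_rot: [0.802, 0.598, 0.0, -0.0]
contact_force: [0.6, -0.6, 0.7]
opening: 0.567
clock: 2.4
tool_pos: [0.5033, 0.2132, 0.2469]
eef_rot: [0.802, 0.598, 0.0, -0.0]
contact_force: [0.4, 0.5, 0.2]
opening: 0.569
clock: 2.78
tool_pos: [0.5023, 0.2145, 0.2468]
eef_rot: [0.887, 0.462, 0.0, 0.0]
contact_force: [-0.1, -0.2, 0.6]
opening: 0.564
pos [0.5023 0.2145 0.2468] xang 55.09 zax [ 0. -0. -1.] slide [-0.0011  0.0011  0.1118] turn 0.09 F [-0.14 -0.19  0.56] M [ 0.002 -0.021 -0.018] q [-0.39  0.58 -0.16  1.81  0.13  0.76  0.34] op 0.564 t 2.775
1396 ((502.3922424316406, 213.75473022460938), (11.920780181884766, 38.40369415283203), 55.36372375488281)
```

View pics/w1.png

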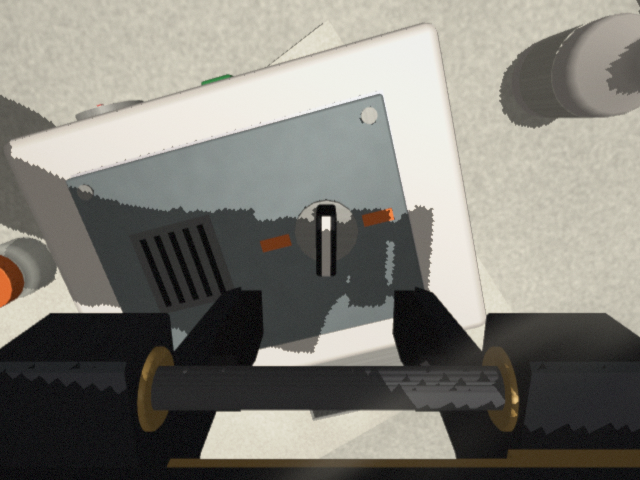

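The wrist view shows the wing upright at (327,240), square to the jaws, with orange marks at (276,242) and (380,216). I'll go down and grip.

```bash
python3 -m creep '[{"hand":0.05,"slide":[-0.0006,0.0006,0.036],"turn":0},{"hand":0.05,"slide":[0,0,0.036],"turn":0},{"hand":0.05,"slide":[0,0,0.03],"turn":0},{"hand":0.05,"slide":[0,0,0.01],"turn":0},{"hand":0.05,"slide":[0,0,0],"turn":0}]'
python3 -m creep '[{"hand":0.0,"slide":[0,0,0],"turn":0},{"hand":0.0,"slide":[0,0,0],"turn":0},{"hand":0.0,"slide":[0,0,0],"turn":0},{"hand":0.0,"slide":[0,0,0],"turn":0}]' 20
python3 -c "
from h import *
togo(.5026,.2134,.135,-20)"
```

```text
clock: 3.45
tool_pos: [0.5023, 0.2138, 0.1347]
eef_rot: [0.887, 0.462, -0.0, -0.0]
contact_force: [0.6, -0.9, 0.0]
opening: 0.564
clock: 3.95
tool_pos: [0.5024, 0.2135, 0.135]
eef_rot: [0.887, 0.462, 0.0, 0.0]
contact_force: [-3.3, -5.3, 2.8]
opening: 0.138
pos [0.5024 0.2135 0.135 ] xang 55.0 zax [ 0. -0. -1.] slide [-0.      0.0003  0.    ] turn 75.0 F [-3.35 -5.34  2.75] M [-1.615  0.904  0.009] q [-0.41  0.75 -0.12  1.91  0.18  0.49  0.3 ] op 0.138 t 3.95
```

Gripped at an opening of about 12 mm. Turning clockwise now.

```bash
python3 -m creep '[{"hand":0.0,"slide":[-0.0004,0,0],"turn":6},{"hand":0.0,"slide":[0,0,0],"turn":8},{"hand":0.0,"slide":[0,0,0],"turn":8},{"hand":0.0,"slide":[0,0,0],"turn":8},{"hand":0.0,"slide":[0,0,0],"turn":8}]' 30
python3 -m creep '[{"hand":0.0,"slide":[0,0,0],"turn":8},{"hand":0.0,"slide":[0,0,0],"turn":8},{"hand":0.0,"slide":[0,0,0],"turn":8},{"hand":0.0,"slide":[0,0,0],"turn":8},{"hand":0.0,"slide":[0,0,0],"turn":5}]'
python3 -m creep '[{"hand":0.0,"slide":[0,0,0],"turn":0},{"hand":0.0,"slide":[0,0,0],"turn":0}]'
python3 -c "
from h import *
togo(.5026,.2134,.135,-20)"
```

```text
clock: 4.58
tool_pos: [0.5022, 0.2133, 0.1349]
eef_rot: [0.989, 0.146, 0.0, -0.0]
contact_force: [-0.7, 0.6, 1.6]
opening: 0.133
clock: 5.2
tool_pos: [0.5021, 0.2132, 0.1349]
eef_rot: [0.985, -0.175, 0.0, 0.0]
contact_force: [-0.9, 0.4, 0.8]
opening: 0.132
clock: 5.45
tool_pos: [0.5021, 0.2132, 0.1348]
eef_rot: [0.985, -0.173, -0.0, -0.0]
contact_force: [-0.7, -1.2, 1.7]
opening: 0.131
pos [0.5021 0.2132 0.1348] xang -19.93 zax [-0.  0. -1.] slide [ 0.0004 -0.0003 -0.0002] turn 0.07 F [-0.7  -1.17  1.73] M [-0.196  0.182 -0.06 ] q [-0.61  0.77  0.21  1.92 -0.32  0.49 -0.52] op 0.131 t 5.45
```

Tool is now at −19.9°. I'll release, lift and verify the alignment.

```bash
python3 -m creep '[{"hand":0.05,"slide":[0,0,0],"turn":0},{"hand":0.05,"slide":[0,0,0],"turn":0},{"hand":0.05,"slide":[0,0,0],"turn":0},{"hand":0.05,"slide":[0,0,-0.03],"turn":0},{"hand":0.05,"slide":[0,0,-0.05],"turn":0}]'
python3 -m creep '[{"hand":0.05,"slide":[0,0,-0.05],"turn":0},{"hand":0.05,"slide":[0,0,0],"turn":0}]'
python3 -c "
from h import *
togo(.468,.119,.25,-20)
p=snapshot('wrist');cv2.imwrite('pics/w2.png',p['frame'][:,:,::-1])
for p in (p,snapshot('scene')):
    w=cloud(p)
    q=w[(w[...,2]>.13)&(w[...,2]<.16)&(abs(w[...,0]-.5026)<.03)&(abs(w[...,1]-.213)<.03)]
    print(len(q),cv2.minAreaRect(q[:,:2].astype(np.float32)*1000))
    f=p['frame'].astype(int)
    m=(abs(w[...,0]-.5)<.05)&(abs(w[...,1]-.213)<.06)&(f[...,0]>f[...,2]*1.6)&(f[...,0]>80)&(w[...,2]>.1)
    k,l=cv2.connectedComponents(m.astype(np.uint8));c=[w[l==i].mean(0) for i in range(1,k) if (l==i).sum()>15]
    print(np.round(c,4)); d=c[0]-c[-1];print(np.degrees(np.arctan2(d[1],d[0])))
    for r in pinpoint('press_pad',p)[:1]:
        u,v=np.round(r['uv']).astype(int);print('pad',w[v,u],r['conf'])
"
```

```text
clock: 6.08
tool_pos: [0.501, 0.213, 0.2143]
eef_rot: [0.985, -0.174, -0.002, 0.001]
contact_force: [1.3, -0.1, -0.4]
opening: 0.567
clock: 6.32
tool_pos: [0.5045, 0.214, 0.2683]
eef_rot: [0.985, -0.174, 0.003, -0.002]
contact_force: [0.8, 0.4, -0.5]
opening: 0.568
pos [0.5045 0.214  0.2683] xang -20.01 zax [ 0.008  0.004 -1.   ] slide [-0.0019  0.1018  0.0177] turn -0.01 F [ 0.84  0.41 -0.47] M [-0.073  0.081 -0.033] q [-0.68  0.57  0.32  1.8  -0.24  0.8  -0.59] op 0.568 t 6.325
1195 ((502.4125671386719, 213.94851684570312), (37.856353759765625, 11.864556312561035), 70.01773834228516)
[[0.5145 0.2466 0.117 ]
 [0.489  0.1778 0.117 ]
 [0.4834 0.2499 0.3439]
 [0.5446 0.2312 0.3411]
 [0.5434 0.2279 0.345 ]
 [0.5419 0.2236 0.3462]
 [0.5076 0.2317 0.351 ]
 [0.5157 0.2289 0.3517]]
93.67938729162151
pad [0.46913514 0.12193751 0.1156753 ] 0.9
216 ((503.04608154296875, 213.15631103515625), (38.086029052734375, 15.05006217956543), 70.79522705078125)
[[0.4897 0.1794 0.1164]
 [0.514  0.2466 0.1158]]
-109.869807391416
pad [0.46370621 0.11874102 0.11677335] 0.62
```

View pics/w2.png

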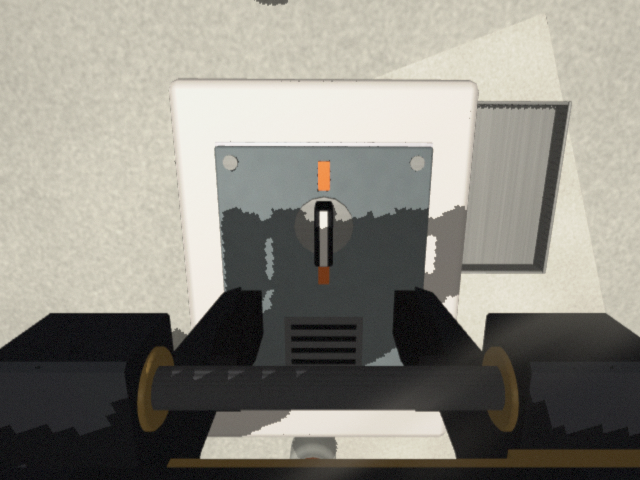

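The slot at (323,230) lines up with the marks at (323,176) and (323,275): wing 70.0° against marks 69.7–70.1°. Moving over the pad with the fingers shut.

```bash
python3 -m creep '[{"hand":0.0,"slide":[0,0.03,0],"turn":0},{"hand":0.0,"slide":[0,0.04,0],"turn":0},{"hand":0.0,"slide":[0,0.03,0],"turn":0},{"hand":0.0,"slide":[0,0,0.02],"turn":0},{"hand":0.0,"slide":[0,0,0],"turn":0}]' 20
python3 -m creep '[{"hand":0.0,"slide":[0,0,0],"turn":0},{"hand":0.0,"slide":[0,0,0],"turn":0}]'
python3 -c "
from h import *
togo(.4685,.1195,.128,-20)"
```

```text
clock: 7.15
tool_pos: [0.4663, 0.1188, 0.2429]
eef_rot: [0.985, -0.174, -0.002, 0.001]
contact_force: [-0.1, 0.9, -0.3]
opening: 0.021
clock: 7.4
tool_pos: [0.4682, 0.1198, 0.2449]
eef_rot: [0.985, -0.173, 0.0, -0.0]
contact_force: [-0.5, 1.1, -0.2]
opening: 0.004
pos [0.4682 0.1198 0.2449] xang -19.96 zax [ 0.  0. -1.] slide [0.0003 0.0002 0.1169] turn 0.04 F [-0.46  1.06 -0.24] M [-0.071  0.152  0.01 ] q [-0.54  0.53  0.3   2.   -0.24  0.65 -0.43] op 0.004 t 7.4
```

```bash
python3 -m creep '[{"hand":0.0,"slide":[0,0,0.03],"turn":0},{"hand":0.0,"slide":[0,0,0.04],"turn":0},{"hand":0.0,"slide":[0,0,0.03],"turn":0},{"hand":0.0,"slide":[0,0,0.015],"turn":0},{"hand":0.0,"slide":[0,0,0],"turn":0}]'
python3 -m creep '[{"hand":0.0,"slide":[0,0,0],"turn":0},{"hand":0.0,"slide":[0,0,0.003],"turn":0},{"hand":0.0,"slide":[0,0,0.003],"turn":0},{"hand":0.0,"slide":[0,0,0],"turn":0},{"hand":0.0,"slide":[0,0,0],"turn":0}]'
python3 -c "
from h import *
togo(.4685,.1195,.118,-20)"
```

```text
clock: 8.02
tool_pos: [0.4676, 0.1195, 0.1291]
eef_rot: [0.985, -0.173, -0.001, 0.0]
contact_force: [0.1, -0.3, -0.4]
opening: 0.007
clock: 8.65
tool_pos: [0.4683, 0.1195, 0.1239]
eef_rot: [0.985, -0.174, 0.0, -0.0]
contact_force: [0.5, -0.1, 1.7]
opening: 0.005
pos [0.4683 0.1195 0.1239] xang -20.0 zax [ 0.001  0.    -1.   ] slide [ 0.0002 -0.0001  0.0059] turn -0.0 F [ 0.51 -0.1   1.75] M [ 0.022 -0.006 -0.043] q [-0.44  0.73  0.16  2.1  -0.34  0.33 -0.35] op 0.005 t 8.65
```

Contact at about 1.7 N. Pressing on in small steps.

```bash
python3 -m creep '[{"hand":0.0,"slide":[0,0,0.002],"turn":0},{"hand":0.0,"slide":[0,0,0.002],"turn":0},{"hand":0.0,"slide":[0,0,0],"turn":0},{"hand":0.0,"slide":[0,0,0],"turn":0}]'
python3 -m creep '[{"hand":0.0,"slide":[0,0,0.0015],"turn":0},{"hand":0.0,"slide":[0,0,0],"turn":0},{"hand":0.0,"slide":[0,0,0],"turn":0}]'
python3 -m creep '[{"hand":0.0,"slide":[0,0,0.0015],"turn":0},{"hand":0.0,"slide":[0,0,0],"turn":0},{"hand":0.0,"slide":[0,0,0],"turn":0}]'
python3 -c "
from h import *
togo(.4685,.1195,.118,-20)"
```

```text
clock: 9.15
tool_pos: [0.4683, 0.1195, 0.1198]
eef_rot: [0.985, -0.174, 0.0, -0.0]
contact_force: [1.2, -0.2, 3.7]
opening: 0.009
clock: 9.52
tool_pos: [0.4683, 0.1195, 0.1184]
eef_rot: [0.985, -0.174, 0.0, -0.0]
contact_force: [0.9, 0.8, 7.4]
opening: 0.008
clock: 9.9
tool_pos: [0.4683, 0.1195, 0.1183]
eef_rot: [0.985, -0.174, 0.001, -0.001]
contact_force: [-2.0, 1.1, 22.9]
opening: 0.006
pos [0.4683 0.1195 0.1183] xang -20.02 zax [ 0.002  0.001 -1.   ] slide [ 0.0002 -0.0001  0.0003] turn -0.02 F [-1.96  1.06 22.93] M [ 0.106  0.496 -0.01 ] q [-0.44  0.74  0.15  2.11 -0.34  0.31 -0.35] op 0.006 t 9.9
```

The force jumps to 23 N with no further travel and the tips at z = 0.110, so this is the hard stop. I'll check with the cameras while holding.

```bash
python3 -c "
from h import *
for n in ('scene','side'):
    p=snapshot(n);w=cloud(p);cv2.imwrite(f'pics/{n}_end.png',p['frame'][:,:,::-1])
    ax=np.array([-.94,.342]);c=np.array([.4855,.166])
    d=w[...,:2]-c; y=d@[.342,.94]; x=d@[.94,-.342]
    m=(abs(x)<.07)&(abs(y)<.1)&(w[...,2]>.1)&(w[...,2]<.12)&(abs(y-.05)>.025)
    print(n,'cover z',np.median(w[m][:,2]),m.sum())
    for xs in ((-.07,-.03),(.03,.07)):
        k=m&(x>xs[0])&(x<xs[1]); print(' at x',xs,np.median(w[k][:,2]) if k.any() else None)
    q=w[(w[...,2]>.13)&(w[...,2]<.152)&(abs(w[...,0]-.5026)<.025)&(abs(w[...,1]-.213)<.025)]
    if len(q)>20: print(len(q),cv2.minAreaRect(q[:,:2].astype(np.float32)*1000),q[:,2].max())
    for t in ('soap','jar','dish'):
        print(t,[np.round(r['uv'],0) for r in pinpoint(t,p)[:1]])
togo(.4685,.1195,.118,-20)"
```

```text
scene cover z 0.1092693234165813 2398
 at x (-0.07, -0.03) 0.10923525439363596
 at x (0.03, 0.07) 0.10919488448870435
173 ((503.1625671386719, 213.2356414794922), (37.79307174682617, 15.801526069641113), 69.02820587158203) 0.1490671300291425
soap [array([487., 274.])]
jar [array([285., 220.])]
dish [array([354., 215.])]
side cover z 0.11036481978544582 1404
 at x (-0.07, -0.03) 0.11017799589618671
 at x (0.03, 0.07) 0.11026656101233118
soap []
jar [array([243., 305.])]
dish [array([348., 242.])]
pos [0.4683 0.1195 0.1183] xang -20.02 zax [ 0.002  0.001 -1.   ] slide [ 0.0002 -0.0001  0.0003] turn -0.02 F [-2.75  0.57 22.22] M [ 0.142  0.503 -0.034] q [-0.44  0.74  0.15  2.11 -0.34  0.31 -0.35] op 0.007 t 10.3
```

View pics/scene_end.png

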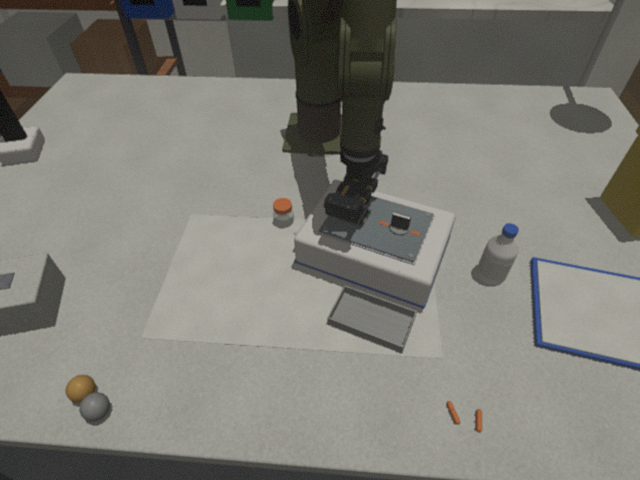

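The cover has dropped by 6 mm and lies flat. The wing at (401,222) is still in line with its marks, and the bottle, jar and dish look unmoved. Handing in while still pressing.

```bash
python3 -c "
from plant import *
print(finish_job())"
```

```text
the job is handed in; nothing more can be done
None
```

I turned the fastener about 75° clockwise until its slot lined up with the orange marks. I then pressed the cover all the way down and handed the job in while still holding it, at about 10.3 s.

- **Alignment:** after release, the wing read 70.0° in the wrist camera and 70.8° in the scene camera, against marks at about 70°. While pressing, the scene camera read 69.0°. All of these are well inside the 0.18 rad (about 10°) allowance.
- **Cover down:** the cover top measured 109–110 mm, against about 116 mm before. It was level front to back. Fingertip height was 110 mm and the force was steady at 22–23 N, which means it is against its stop.
- **Other items:** the bottle, jar and dish look unmoved in the final scene picture.
- **Checks that disagreed:** in the last pictures the detector missed the bottle in the side view. It also put the dish in the wrong place in the scene view, on the pump at (354,215). The dish can be seen in its original place in that picture, and the side view has it there too, within a few pixels.

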